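Load a tissue block into the block reader

ROBOT

A 6-joint arm with a two-finger parallel gripper is mounted at the origin on the work surface. World frame = base frame: x ahead of the robot, y to its left, z up, the work surface at z = 0. Lengths are in m, angles in rad, forces in N, time in s.
With the tool pointing down it reaches from about 0.3 to 0.775 m from the base axis. Payload 14.6 kg.
Tool frame: the origin (TCP) lies midway between the tips of the shut fingers; the grasp point (between the pads) lies 19 mm behind it (ctrl.hold_point_z is the distance from the TCP to the grasp point, in m); z points along the fingers, x is the direction in which the jaws open and shut, and the axes are right-handed (so a half turn about z gives the same grasp; the last joint's range is limited). The gripper opens to 94 mm and grips with 3 to 60 N. Pads are 16 mm wide; open, the fingers measure 119 mm over their backs; the gripper's body (75 mm by 177 mm) begins 78 mm behind the grasp point.
Start: joints at [-1.28, 0.3, 1.521, -0, 1.321, -0.067], TCP at [0.193, -0.515, 0.205] pointing down, gripper open.
Joint ranges: [-3.03, 3.03], [-0.79, 2.21], [0.23, 2.52], [-1.04, 4.18], [0, 3.07], [-2.55, 2.55]. Speed limits (rad/s): [2.22, 2.22, 2.57, 3.14, 3.14, 3.14].

INTERFACE

Orientations are given as [roll, pitch, yaw] about the fixed x, y, z axes, in that order (R = Rz(yaw) Ry(pitch) Rx(roll)).
In Python, from station import ctrl, viewer, ticket, nets gives the robot as it stands.
- The arm moves only by the tool carry_out, never from a script. Its argument "commands" is one flat list of numbers, 7 for each row, row after row: the closure, from -1 (fully open) to 1 (shut), so that 0 is half open, then the shift along the world's x, y, z in cm, then the turn, a rotation vector about the world's x, y, z in rad. In form: [gripper, tx, ty, tz, ax, ay, az, gripper, tx, ty, tz, ax, ay, az, ...]. A call has 1 to 12 rows; each row is the pose to reach, as a shift and turn from the pose measured when the call began; what a row does not reach only later rows make up. A row lasts 1/12 s, in which the tool goes at most 41.7 mm and 7.16 degrees, less where a joint would pass 70% of its speed; a pose out of reach is approached as far as the arm can. A call with a gripper value outside its range is refused whole. The fingers move at their own pace and stop on an object; "force" is the grip in N (left out, the last holds). Time passes only in rows, so rows that repeat a pose let the fingers close. It gives the time, the measured TCP pose, the force and the opening at its end, in the units of the state.
- ctrl.get_obs(): the state, without advancing time (a new reading comes with each control period).
- viewer.camera(name): name is "side" or "top"; returns (picture, depth): 420x560x3 uint8, blue, green, red; 420x560 float32, m along the optical axis (not along the pixel's ray), 0 where there is no reading.
- viewer.camera_info(name): a dict with "fx", "fy", "cx", "cy" (pixels), "D" ([k1, k2, p1, p2, k3] as OpenCV has them; the pictures are not rectified), "R" (3x3) and "t" (3): a world point X has camera coordinates R X + t. Camera axes: x right, y down, z forward; pixel columns grow to the right and rows downward; lengths in m; the calibration is good to about 2 mm. A picture is of the moment at which its call begins. camera_info takes no time and is no camera call.
- ticket.hand_in(): hands the job in, once; it reports no verdict.
Trained networks look in the newest picture that a camera, given by its name, has taken for a name from the list of things; names that differ only in an ending like _2 or _b are one class to them, and where a whole thing is asked for, a point or a joint stands for the part that bears it (a point fixed in the world has none). Each returns a list of dicts, best first, with "confidence" (0 to 1); they miss things now and then, are a little off and sometimes report something else, mostly with a low value. They report only what shows in the picture. A call takes as long as a camera call. They do not tell look-alikes from the thing itself.
- nets.silhouettes(camera, thing): "region" (420x560 bool, what is visible of it) and "extent" ([left, top, right, bottom] in pixels, round what is visible of it).
The state is a dict: "time_s": time; "qpos": joint angles; "joint_vel": joint speeds; "tau": joint torques, N m; "ee_pos": TCP position; "eef_rot": TCP orientation; "force": force on the tool from outside, world axes, zero at the start; "moment": the same for the moment, N m; "grip_width": finger opening in m.
Only numpy, scipy, OpenCV 4.12 (cv2) and the standard library are available. Lean on these libraries where they do the work, as an engineer would, in place of code of your own. Each camera call takes 0.05 s, during which the arm holds its last target. There are 200 camera calls.

TASK

Load the pink tissue block into the block reader: press the blue release so that the caddy springs out, lay the pink block flat in the caddy's recess and let go, then push the caddy home until it clicks and stays shut by itself. Press and push gently, never harder than 20 N, and leave the other blocks and the rest of the bench as they are.

Things in the scene. Friction and masses are not known exactly. Their poses are not given: they have to be found in the camera images.
- reader: The block reader: cream low housing, 180 mm deep (x) x 150 mm wide (y) x 60 mm high, fixed to the bench but placed anew each time. Origin: centre of its underside. Its front, where the caddy comes out, faces its own -x; all offsets given for the reader are in its frame.
- caddy (a joint): Slide of the caddy in m, noisy (2 mm): 0.085 fully out, about 0.0015 latched, 0 the hard end stop. A spring drives it out (8 N shut, 2 N fully out); unlatched it runs back out within a second. It latches only within 1.5 mm of the end stop: the latch's ramp adds up to 5 N over the last 8 mm, falls away at the click (peak push about 13 N), then comes the hard stop.
- caddy_face (a point): Centre of the outer face of the caddy's grey front panel (114 mm wide along y, 40 high, 10 thick, lower edge 10 mm above the bench); the face looks to the reader's -x and travels with the caddy along that axis. Latched, it is about 100 mm in front of the reader's origin.
- nest (a point): Centre of the floor of the recess in the black caddy tray, 48 mm behind caddy_face (reader's +x), 18 mm above the bench; travels with the caddy. The recess is 43 mm long (reader's x) x 31 wide (y) x 4 deep, edge chamfered 1.5 mm; the tray round it is level, 76 mm wide. With the caddy out it lies 49 mm in front of the housing.
- release (a joint): Travel of the blue release key in m: 0 up, 0.007 fully down. Spring: 1.5 N to start, 5 N fully down, then a hard stop. The caddy is let go at about 0.004 (3.5 N). The key also dips by itself while the caddy passes the latch on its way in and snaps up at the click.
- release_top (a point): Centre of the top of the blue release key (36 x 32 mm, 8 mm proud of the housing's top, 68 mm above the bench), 55 mm in front (-x) and 50 mm to the left (+y) of the reader's origin; pressed straight down.
- coldplate: Cold plate the blocks lie on: fixed slab 200 x 280 mm, its bare metal top 28 mm above the bench. Origin: centre of its underside.
- block_pink: The block to load: pink plastic cassette 40 mm (its x) x 28 mm (its y) x 12 mm high, with a white wax slab 32 x 22 x 3 mm on top; 25 g. Origin: centre of its underside. It may go into the recess either way round, wax up.
- block_yellow: Bystander: the same block in yellow, on the cold plate.
- block_white: Bystander: the same block in white, on the cold plate.
- slide_tray: Bystander: green tray of glass slides, 200 x 300 x 18 mm, origin at the centre of its underside.
- jar: Bystander: amber jar, 60 mm across, 90 mm high, origin at the centre of its underside.
- brush: Bystander: small brush, 170 mm long, lying on the bench.
- slide_box: Bystander: blue box with white lid, 85 x 85 x 30 mm, origin at the centre of its underside.
- wipes: Bystander: stack of folded paper packs, 80 x 80 x 28 mm, origin at the centre of its underside.
Things that resemble listed ones, but are neither listed nor needed, are in the scene too. Leave any black look-alike of the block_pink alone.

How it is judged:
On the way, in this order (a step that is already met when the one before it is completed fails the run):
1. the caddy has sprung fully out (value of joint caddy above 0.078 m), for 0.2 s.
2. the pink block lies seated in the recess of the open caddy, let go (value of joint caddy above 0.06 m and horizontal distance between block_pink and nest below 0.004 m and z of block_pink in the frame of nest below 0.0015 m and angle between block_pink's own z axis and vertical below 0.06 rad and contact force between block_pink and the fingers below 0.05 N), for 0.2 s.
At the end, for the whole second after the job is handed in: The caddy is latched shut by itself (slide below 4 mm, at rest), the release key is up (under 2 mm), and the pink block lies still and flat (within 0.06 rad) on the floor of the recess (its underside within 1.5 mm of it, within 4 mm of its centre) (value of joint caddy below 0.004 m and velocity of joint caddy below 0.01 m/s and value of joint release below 0.002 m and horizontal distance between block_pink and nest below 0.004 m and z of block_pink in the frame of nest below 0.0015 m and angle between block_pink's own z axis and vertical below 0.06 rad and linear speed of block_pink below 0.02 m/s); the robot touches nothing.
It fails at once if the robot presses on the caddy with more than 20 N (contact force between caddy and the fingers above 20 N or contact force between caddy and the arm above 20 N).
It fails at once if the robot presses on the release key with more than 20 N (contact force between release and the fingers above 20 N or contact force between release and the arm above 20 N).
It fails at once if another block is moved by more than 15 mm (distance of any of block_yellow, block_white from where it was at the start of the episode above 0.015 m).
It fails at once if something else on the bench is moved by more than 20 mm (distance of any of slide_tray, jar, brush, slide_box, wipes from where it was at the start of the episode above 0.02 m).
It also fails if it takes over 72 s, if anything falls off the work surface, if the arm or the gripper's body presses on something with over 40 N, if the wrist force passes 120 N, or if a joint passes its speed limit or range.

## Working session

There is one attempt and no reset: what is moved stays moved. The work goes in short steps, Python scripts to look and compute and a tool call to move; the robot and the scene stay as the last step left them, time stands still between calls to the robot, and variables do not carry over. Pictures are saved under pics/ and viewed, about 8 in all and at most 12, crops included, and the job is handed in when it is done.

Besides the shell and the picture viewer there is one more tool, called after "Call:" by a JSON object that holds its "method" and its "body", one argument or row to a line. carry_out: Moves the arm, as the interface text tells. Its arguments: {"type":"object","properties":{"commands":{"type":"array","items":{"type":"number"}},"force":{"type":"number"}},"required":["commands"]}

```bash
ls; mkdir -p pics
cat > h.py <<'E'
import numpy as np,cv2
from station import ctrl,viewer,ticket,nets
np.set_printoptions(precision=4,suppress=True)
def K(i): return np.array([[i['fx'],0,i['cx']],[0,i['fy'],i['cy']],[0,0,1.]])
def world(cam,uv,depth=None,z=None):
    """pixels (N,2) -> world, by depth (N) or on plane z"""
    i=viewer.camera_info(cam);R=np.array(i['R']);t=np.array(i['t'])
    n=cv2.undistortPoints(np.float64(uv).reshape(-1,1,2),K(i),np.array(i['D'])).reshape(-1,2)
    d=np.c_[n,np.ones(len(n))]
    c=-R.T@t; w=d@R
    s=depth[:,None] if z is None else ((z-c[2])/w[:,2])[:,None]
    return c+w*s
def proj(cam,X):
    i=viewer.camera_info(cam);R=np.array(i['R']);t=np.array(i['t'],float)
    return cv2.projectPoints(np.float64(X).reshape(-1,1,3),cv2.Rodrigues(R)[0],t,K(i),np.array(i['D']))[0].reshape(-1,2)
def cloud(cam,reg,dep):
    v,u=np.nonzero(reg&(dep>0)); return world(cam,np.c_[u,v],dep[v,u].astype(float))
E
python3 - <<'E'
from h import *
for c in('top','side'):
    im,d=viewer.camera(c);cv2.imwrite(f'pics/{c}0.png',im);np.savez(f'{c}0.npz',im=im,d=d)
    i=viewer.camera_info(c);print(c,i['fx'],-np.array(i['R']).T@np.array(i['t']))
    for n in('reader','block_pink','block_yellow','block_white','coldplate','release_top','caddy_face','jar'):
        for r in nets.silhouettes(c,n)[:4]:
            P=cloud(c,r['region'],d)
            print(n,round(r['confidence'],2),np.round(r['extent']),r['region'].sum(),np.median(P,0) if len(P) else '', np.percentile(P[:,2],95) if len(P) else '')
print(ctrl.get_obs())
E
```

```text
pics
top 458.64081727764426 [0.3738 0.0398 1.2434]
reader 0.79 [215. 136. 287. 218.] 4157 [0.6394 0.1312 0.0612] 0.06636677202156564
reader 0.52 [335. 201. 443. 273.] 7292 [ 0.4882 -0.2323  0.0284] 0.032807018165423044
block_pink 0.69 [419. 225. 429. 243.] 154 [ 0.4978 -0.3257  0.0429] 0.047367907001762674
block_pink 0.68 [455. 243. 468. 256.] 163 [ 0.4516 -0.4413  0.0149] 0.01981586115489391
block_pink 0.68 [460. 213. 477. 226.] 161 [ 0.5343 -0.464   0.0147] 0.019455844340999593
block_pink 0.48 [419. 170. 432. 187.] 157 [ 0.6484 -0.3414  0.0143] 0.018791474359128202
block_yellow 0.44 [353. 242. 366. 254.] 141 [ 0.4606 -0.1561  0.0427] 0.047453495857055605
block_white 0.53 [388. 238. 401. 250.] 139 [ 0.4713 -0.2436  0.0436] 0.04724963926673757
coldplate 0.55 [336. 198. 446. 277.] 7245 [ 0.4881 -0.2324  0.0284] 0.032759602135241164
coldplate 0.32 [219. 186. 236. 198.] 158 [0.6044 0.1898 0.0682] 0.07240430169595856
release_top 0.67 [222. 184. 237. 196.] 157 [0.6035 0.1908 0.0682] 0.07241341566997174
caddy_face 0.59 [224. 206. 268. 220.] 308 [0.553  0.1471 0.0474] 0.0548416391667082
cad
[... 1442 characters left out ...]
54
jar 0.79 [364. 201. 384. 236.] 601 [ 0.7973 -0.1641  0.0604] 0.09242183830735315
jar 0.66 [259. 172. 269. 199.] 188 [0.5532 0.1318 0.0344] 0.05388470262211088
jar 0.39 [273. 261. 294. 277.] 159 [ 0.4733 -0.2507  0.0402] 0.04579051948498742
{'time_s': 0.9, 'qpos': array([-1.2796,  0.2999,  1.521 ,  0.    ,  1.3207, -0.0666]), 'joint_vel': array([ 0.0002, -0.0002, -0.002 , -0.0031, -0.0006,  0.0004]), 'tau': array([  0.    , -53.1654, -35.2916,   0.0708,   0.0212,   0.    ]), 'ee_pos': array([ 0.1926, -0.5152,  0.2054]), 'eef_rot': array([-3.1416, -0.    , -1.213 ]), 'force': array([-0.652 ,  0.3383,  0.3901]), 'moment': array([ 0.0252, -0.015 ,  0.022 ]), 'grip_width': 0.09404226495360467}
```

Run:
```python
import cv2
im=cv2.imread('pics/top0.png')
a=cv2.resize(im[95:295,200:490],None,fx=2.75,fy=2.75,interpolation=cv2.INTER_CUBIC)
cv2.imwrite('pics/topcrop.png',a)
s=cv2.imread('pics/side0.png')
cv2.imwrite('pics/sidecrop.png',cv2.resize(s[150:360,230:420],None,fx=2.85,fy=2.85,interpolation=cv2.INTER_CUBIC))
```

```text
(no output)
```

View pics/topcrop.png

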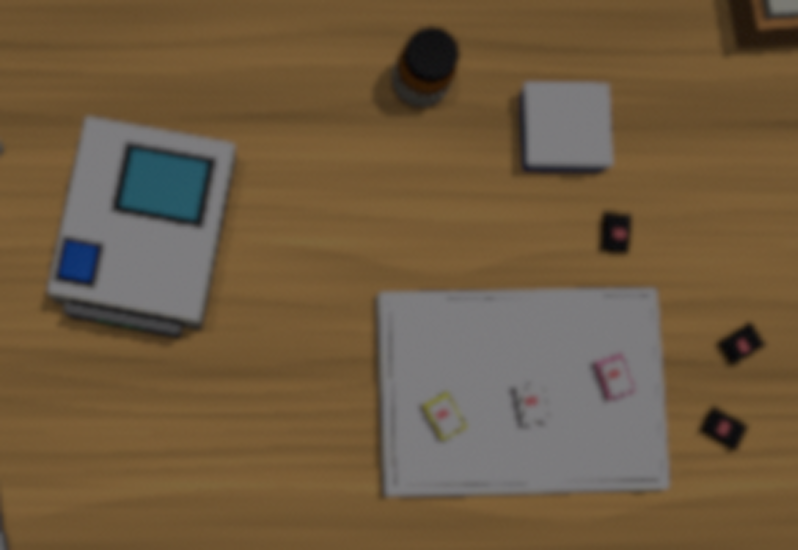

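View pics/sidecrop.png

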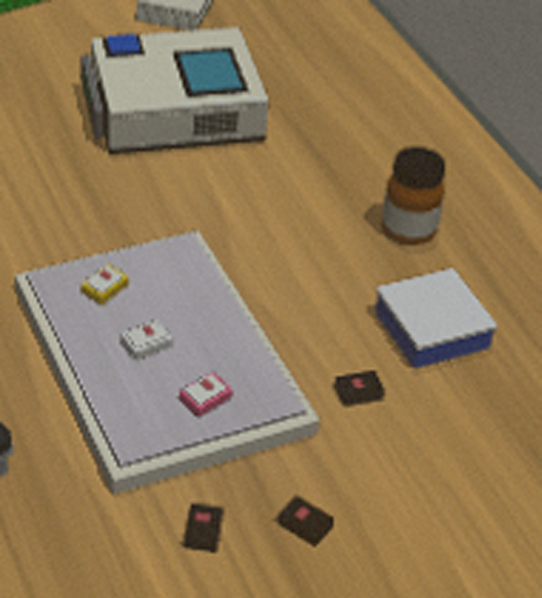

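```bash
cat > fit.py <<'E'
from h import *
from scipy.optimize import minimize
def box(x,y,yaw,cx,cy,lx,ly,z0,z1):
    p=np.array([[a,b] for a in(-lx/2,lx/2) for b in(-ly/2,ly/2)])+[cx,cy]
    c,s=np.cos(yaw),np.sin(yaw); q=p@np.array([[c,s],[-s,c]])+[x,y]
    return np.r_[np.c_[q,np.full(4,z0)],np.c_[q,np.full(4,z1)]]
def sil(cam,boxes,roi,S=8):
    l,t,r,b=roi; m=np.zeros(((b-t)*S,(r-l)*S),np.uint8)
    for B in boxes:
        h=cv2.convexHull(np.float32((proj(cam,B)-[l-.5,t-.5])*S))
        cv2.fillConvexPoly(m,np.int32(h.round()),1)
    return cv2.resize(m.astype(np.float32),(r-l,b-t),interpolation=cv2.INTER_AREA)
def fit(masks,shape,x0,S=8):
    """masks: {cam: mask}; shape: list of (cx,cy,lx,ly,z0,z1); x0=[x,y,yaw]"""
    rois={}
    for c,m in masks.items():
        v,u=np.nonzero(m>.5); rois[c]=(u.min()-8,v.min()-8,u.max()+9,v.max()+9)
    def cost(p):
        e=0
        for c,m in masks.items():
            l,t,r,b=rois[c]; s=sil(c,[box(*p,*k) for k in shape],rois[c],S)
            e+=np.abs(s-m[t:b,l:r]).sum()/m.sum()
        return e/len(masks)
    sim=np.array(x0)+np.array([[0,0,0],[.006,0,0],[0,.006,0],[0,0,.15]])
    best=minimize(cost,x0,method='Nelder-Mead',options=dict(initial_simplex=sim,xatol=1e-4,fatol=1e-4))
    best=minimize(cost,best.x,method='Nelder-Mead',options=dict(initial_simplex=best.x+sim-sim[0]))
    return best.x,best.fun
BLOCK=lambda z:[(0,0,.040,.028,z,z+.012),(0,0,.032,.022,z+.012,z+.015)]
E
python3 - <<'E'
from fit import *
D={c:np.load(f'{c}0.npz') for c in('top','side')}
# pink: plate-vs-block colour, near the net's pixels
def show(c,x0,y0,x1,y1):
    hsv=cv2.cvtColor(D[c]['im'],cv2.COLOR_BGR2HSV)[y0:y1,x0:x1]; print(c);print(hsv[...,0]);print(hsv[...,1]);print(hsv[...,2])
show('top',414,222,434,246)
key={};rd={}
for c in D:
    h=cv2.cvtColor(D[c]['im'],cv2.COLOR_BGR2HSV)
    k=((h[...,0]>105)&(h[...,0]<130)&(h[...,1]>140)).astype(np.float32)
    w=np.zeros_like(k); e=(215,178,245,205) if c=='top' else (262,154,290,176); w[e[1]:e[3],e[0]:e[2]]=1; key[c]=k*w
    print(c,'key px',key[c].sum())
    viewer_r=nets.silhouettes  # regions are from newest pictures (unchanged scene)
    rd[c]=viewer_r(c,'reader')[0]['region'].astype(np.float32)
K_=[(-.055,.05,.036,.032,.06,.068)]
RD=[(0,0,.18,.15,0,.06),(-.095,0,.01,.114,.01,.05),(-.055,.05,.036,.032,.06,.068)]
x0=[.64,.13,-.2]
for ms in (['top'],['side'],['top','side']):
    print(ms,'reader',fit({c:rd[c] for c in ms},RD,x0,4))
    f=fit({c:key[c] for c in ms},K_,x0);p=f[0];c_,s_=np.cos(-.2),np.sin(-.2)
    print('  key centre',p[:2]+np.array([[np.cos(p[2]),-np.sin(p[2])],[np.sin(p[2]),np.cos(p[2])]])@[-.055,.05],'yaw',p[2],f[1])
# depth rectangle of the housing top
d=D['top']['d'];P=cloud('top',np.ones_like(d,bool),d)
q=P[(abs(P[:,0]-.64)<.15)&(abs(P[:,1]-.13)<.13)&(P[:,2]>.052)]
print(cv2.minAreaRect(np.float32(q[:,:2]*1000)),len(q))
E
```

```text
top
[[135 135 135 135 135 135 135 150 150 150 158 162 158 140 120 135 135 135
  135 150]
 [150 150 120 135 135 135 140 158 165 163 165 166 165 158 150 120 150 135
  150 135]
 [135 135 150 160 158 160 160 165 166 166 166 167 167 163 150 135 120 135
  135 135]
 [135 150 163 165 165 166 166 165 166 167 166 168 166 162 150 135 135 135
  135 135]
 [150 160 166 166 165 166 166 166 167 167 167 168 166 164 158 140 135 135
  135 135]
 [150 169 169 167 166 167 167 166 165 165 168 165 163 163 160 140 140 135
  130 135]
 [150 165 168 167 168 167 167 167 173 175 174 167 163 163 163 160 150 135
  135 135]
 [140 160 166 169 169 170 173 176 177 177 176 176 169 164 165 160 135 135
  135 135]
 [140 158 168 170 170 172 175 178 178 178 178 177 170 165 168 163 150 135
  120 120]
 [140 150 165 169 170 171 174 177 179 178 177 175 171 163 166 167 158 140
  135 135]
 [130 150 162 169 170 171 174 177 178 178 177 173 165 162 164 166 163 140
  120 135]
 [140 140 150 165 170 172 174 176 175 173 171 150 150 150 165 165 164 158
  150 135]
 [135 135 150 165 170 170 171 172 165 150 150 135 120 140 160 166 165 160
  
[... 4421 characters left out ...]
5 125 125 125 125 125 125 126 125 125 125 125 125 125 125 125 125
  125 125]]
top key px 163.0
side key px 52.0
['top'] reader (array([ 0.649 ,  0.1319, -0.1882]), np.float64(0.022507216781377792))
  key centre [0.6044 0.1913] yaw -0.22731061195503133 0.11330521106719971
['side'] reader (array([ 0.6502,  0.1343, -0.18  ]), np.float64(0.032417863607406616))
  key centre [0.6072 0.1922] yaw -0.28653960658429534 0.5757211446762085
['top', 'side'] reader (array([ 0.6495,  0.1319, -0.1868]), np.float64(0.030208613723516464))
  key centre [0.6054 0.1909] yaw -0.258337671229983 0.3695563077926636
((643.77783203125, 132.5362091064453), (151.2313232421875, 195.14942932128906), 79.53428649902344) 3815
```

```bash
cat >> fit.py <<'E'
def pinkmask(im,roi,s=18):
    l,t,r,b=roi; h=cv2.cvtColor(im,cv2.COLOR_BGR2HSV)[t:b,l:r]
    m=((h[...,1]>s)&((h[...,0]>145)|(h[...,0]<5))).astype(np.uint8)
    cs,_=cv2.findContours(cv2.morphologyEx(m,cv2.MORPH_CLOSE,np.ones((3,3))),cv2.RETR_EXTERNAL,cv2.CHAIN_APPROX_NONE)
    out=np.zeros(im.shape[:2],np.uint8); f=np.zeros_like(m)
    cv2.drawContours(f,[max(cs,key=cv2.contourArea)],-1,1,-1); out[t:b,l:r]=f
    return out.astype(np.float32)
E
python3 - <<'E'
from fit import *
T,Sd=np.load('top0.npz')['im'],np.load('side0.npz')['im']
for s in(15,22,30):
    M=dict(top=pinkmask(T,(408,216,440,252),s),side=pinkmask(Sd,(284,274,318,304),s))
    print(s,[m.sum() for m in M.values()])
    for c in(['top'],['side'],['top','side']):
        b=min((fit({k:M[k] for k in c},BLOCK(.028),[.498,-.327,a]) for a in(.4,-1.1)),key=lambda r:r[1]); print(c,*b)
E
```

```text
15 [np.float32(210.0), np.float32(192.0)]
['top'] [ 0.4999 -0.3269  0.3569] 0.1450892835855484Traceback (most recent call last):
  File "<stdin>", line 7, in <module>
  File "<stdin>", line 7, in <genexpr>
  File "fit.py", line 25, in fit
    best=minimize(cost,x0,method='Nelder-Mead',options=dict(initial_simplex=sim,xatol=1e-4,fatol=1e-4))
    res = _minimize_neldermead(fun, x0, args, callback, bounds=bounds,
                               **options)
    fsim[k] = func(sim[k])
              ~~~~^^^^^^^^
    fx = function(np.copy(x), *(wrapper_args + args))
  File "fit.py", line 21, in cost
    l,t,r,b=rois[c]; s=sil(c,[box(*p,*k) for k in shape],rois[c],S)
                       ~~~^^^^^^^^^^^^^^^^^^^^^^^^^^^^^^^^^^^^^^^^^
  File "fit.py", line 10, in sil
    h=cv2.convexHull(np.float32((proj(cam,B)-[l-.5,t-.5])*S))
                                 ~~~~^^^^^^^
  File "h.py", line 14, in proj
    i=viewer.camera_info(cam);R=np.array(i['R']);t=np.array(i['t'],float)
ValueError: time passes only in moves, steps and waits
```

Call:
{"method": "carry_out", "body": {
  "commands": [1,4,8,0,0,0,0,1,8,16,0,0,0,0,1,12,24,0,0,0,0,1,16,32,0,0,0,0,1,20,40,0,0,0,0,1,24,48,0,0,0,0,1,28,54,0,0,0,0,1,32,60,0,0,0,0,1,36,64,0,0,0,0,1,38,68,0,0,0,0,1,41.2,70.6,0,0,0,0,1,41.2,70.6,0,0,0,0]
}}

```text
time_s: 2.0
ee_pos: [0.4329, -0.0748, 0.2058]
eef_rot: [-3.141, -0.001, -1.213]
force: [0.4, -1.0, 0.5]
grip_width: 0.0173
```

Call:
{"method": "carry_out", "body": {
  "commands": [1,2,4,0,0,0,0,1,4.5,7.5,0,0,0,0,1,7,11,0,0,0,0,1,9.5,14.5,-2,0,0,0,1,12,18,-4,0,0,0,1,14.5,21.5,-6,0,0,0,1,16.5,25,-8,0,0,0,1,17.2,26.6,-10,0,0,0,1,17.2,26.6,-11.5,0,0,0,1,17.2,26.6,-12.5,0,0,0,1,17.2,26.6,-12.5,0,0,0]
}}

```text
time_s: 2.92
ee_pos: [0.6036, 0.1909, 0.0781]
eef_rot: [3.138, -0.0, -1.212]
force: [-0.1, -1.1, 0.1]
grip_width: 0.0003
```

Call:
{"method": "carry_out", "body": {
  "commands": [1,0.1,0,-0.5,0,0,0,1,0.1,0,-0.9,0,0,0,1,0.1,0,-1.1,0,0,0,1,0.1,0,-1.3,0,0,0,1,0.1,0,-1.45,0,0,0,1,0.1,0,-1.5,0,0,0]
}}

```text
time_s: 3.42
ee_pos: [0.6051, 0.1905, 0.0638]
eef_rot: [3.139, -0.001, -1.213]
force: [0.4, -2.5, 3.4]
grip_width: 0.0007
```

```bash
cat >> h.py <<'E'
INFO={c:viewer.camera_info(c) for c in('top','side')}
class _V: pass
E
sed -i "s/i=viewer.camera_info(cam);/i=INFO[cam];/; /class _V/d" h.py
python3 - <<'E'
from h import *
print(ctrl.get_obs()['force'],ctrl.get_obs()['ee_pos'])
im,d=viewer.camera('top')
for r in nets.silhouettes('top','caddy_face')[:2]:
    P=cloud('top',r['region'],d);print(r['confidence'],r['extent'],np.median(P,0))
E
```

```text
[ 0.4251 -2.4921  3.4005] [0.6051 0.1905 0.0638]
```

Force 3.4 N is near the release threshold; press about a millimetre further.

Call:
{"method": "carry_out", "body": {
  "commands": [1,0,0,-0.1,0,0,0,1,0,0,-0.15,0,0,0,1,0,0,-0.2,0,0,0,1,0,0,-0.2,0,0,0]
}}

```text
time_s: 3.85
ee_pos: [0.605, 0.1906, 0.0616]
eef_rot: [3.139, -0.001, -1.212]
force: [-0.5, -1.5, 4.6]
grip_width: 0.0005
```

Run:
```python
from h import *
print(ctrl.get_obs()['force'],ctrl.get_obs()['ee_pos'])
for c in('top','side'):
  im,d=viewer.camera(c);cv2.imwrite(f'pics/{c}1.png',im)
  for r in nets.silhouettes(c,'caddy_face')[:2]:
    P=cloud(c,r['region'],d);print(r['confidence'],r['extent'],np.median(P,0))
```

```text
[-0.5034 -1.492   4.5837] [0.605  0.1906 0.0616]
0.68 [390.9, 125.5, 424.8, 156.9] [ 0.752  -0.2901  0.0341]
0.56 [250.0, 210.0, 259.9, 224.6] [0.5463 0.1194 0.0226]
0.9 [229.8, 170.8, 265.6, 199.8] [0.5141 0.1509 0.022 ]
0.2 [291.7, 280.9, 312.9, 296.0] [ 0.4995 -0.3323  0.0404]
```

Call:
{"method": "carry_out", "body": {
  "commands": [1,0,0,2,0,0,0,1,0,0,5,0,0,0,-1,-2,-3,8,0,0,0,-1,-4,-7,10,0,0,0,-1,-5,-11,10,0,0,0,-1,-6,-15,10,0,0,0,-1,-7,-19,10,0,0,0]
}}

```text
time_s: 4.63
ee_pos: [0.5365, 0.009, 0.1619]
eef_rot: [3.14, -0.001, -1.212]
force: [0.7, -0.2, 0.7]
grip_width: 0.0305
```

Run:
```python
from fit import *
for c in('top','side'):
    im,d=viewer.camera(c);np.savez(c+'1.npz',im=im,d=d);cv2.imwrite(f'pics/{c}2.png',im)
T,Sd=np.load('top0.npz')['im'],np.load('side0.npz')['im']
for s in(15,26):
    M=dict(top=pinkmask(T,(408,216,440,252),s),side=pinkmask(Sd,(284,274,318,304),s))
    print(s,[m.sum() for m in M.values()])
    for c in(['top'],['side'],['top','side']):
        b=min((fit({k:M[k] for k in c},BLOCK(.028),[.498,-.327,a]) for a in(.4,-1.1)),key=lambda r:r[1]); print(c,*b)
a=cv2.imread('pics/top2.png')[130:300,180:330];b=cv2.imread('pics/side2.png')[140:230,210:345]
f=lambda x,k:cv2.resize(x,None,fx=k,fy=k,interpolation=cv2.INTER_CUBIC)
a=f(a,3.5);b=f(b,2);o=np.zeros((600,800,3),np.uint8);o[:a.shape[0],:a.shape[1]]=a;o[:b.shape[0],530:]=b[:,:270];cv2.imwrite('pics/chk2.png',o)
```

```text
15 [np.float32(210.0), np.float32(192.0)]
['top'] [ 0.4999 -0.3269  0.3569] 0.1450892835855484
['side'] [ 0.5015 -0.3265  0.3292] 0.068359375
['top', 'side'] [ 0.5011 -0.3268  0.3325] 0.11417178064584732
26 [np.float32(181.0), np.float32(189.0)]
['top'] [ 0.4997 -0.3266  0.3306] 0.09694406390190125
['side'] [ 0.5015 -0.3265  0.3343] 0.06903108209371567
['top', 'side'] [ 0.5005 -0.3265  0.3289] 0.09598991274833679
```

View pics/chk2.png

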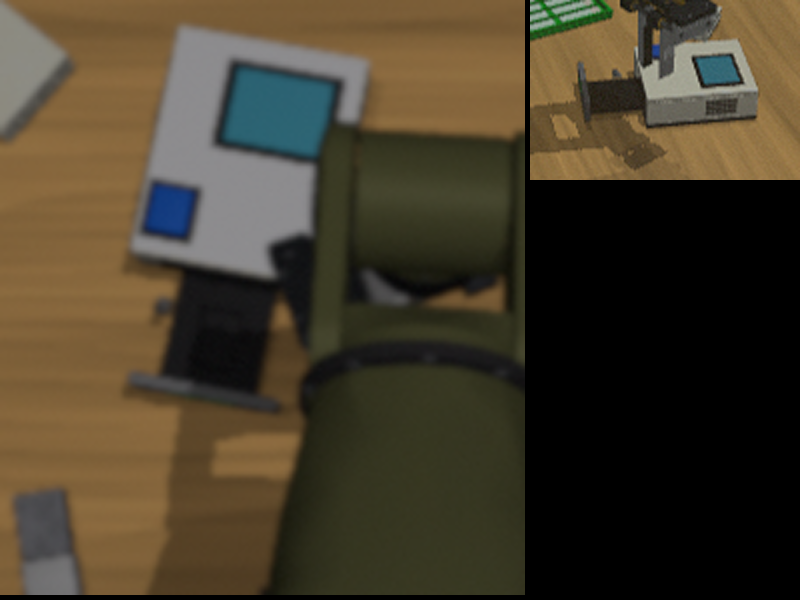

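Call:
{"method": "carry_out", "body": {
  "commands": [0,-0.4,-4,0,0,0,0,0,-0.8,-8,0,0,0,0,0,-1.2,-12,0,0,0,0,0,-1.6,-16,0,0,0,0,0,-2,-20,0,0,0,0,0,-2.4,-24,0,0,0,0,0,-2.8,-27.5,-1,0,0,0,0,-3.2,-30.5,-2,0,0,-0.03,0,-3.5,-32.5,-4,0,0,-0.03,0,-3.6,-33.5,-6.5,0,0,-0.03,0,-3.6,-33.55,-8.5,0,0,-0.03,0,-3.6,-33.55,-8.5,0,0,-0.03]
}}

```text
time_s: 5.73
ee_pos: [0.4987, -0.3283, 0.0719]
eef_rot: [3.135, 0.005, -1.248]
force: [-0.9, 0.3, -0.3]
grip_width: 0.0469
```

Run:
```python
from h import *
for c in('top','side'):
    im,d=viewer.camera(c);np.savez(c+'3.npz',im=im,d=d);cv2.imwrite(f'pics/{c}3.png',im)
print(ctrl.get_obs())
f=lambda x,k:cv2.resize(x,None,fx=k,fy=k,interpolation=cv2.INTER_CUBIC)
a=f(cv2.imread('pics/top3.png')[180:240,200:290],5);b=f(cv2.imread('pics/side3.png')[225:345,230:360],3)
c=f(cv2.imread('pics/side3.png')[150:215,230:320],4)
o=np.zeros((600,800,3),np.uint8);o[:300,:450]=a;o[240:600,410:800]=b;o[305:565,:360]=c;cv2.imwrite('pics/chk3.png',o)
```

```text
{'time_s': 5.8333, 'qpos': array([-0.6412,  0.5383,  1.5004, -0.0031,  1.1054,  0.6068]), 'joint_vel': array([ 0.0038, -0.0357, -0.0218, -0.0017,  0.0048, -0.0025]), 'tau': array([ -0.7191, -59.3984, -29.8274,   0.0399,  -0.2015,  -0.0051]), 'ee_pos': array([ 0.5005, -0.3288,  0.0765]), 'eef_rot': array([ 3.1379,  0.0005, -1.2465]), 'force': array([-0.3403, -0.2043,  0.0388]), 'moment': array([-0.0102,  0.026 ,  0.0256]), 'grip_width': 0.047291219240880575}
```

View pics/chk3.png

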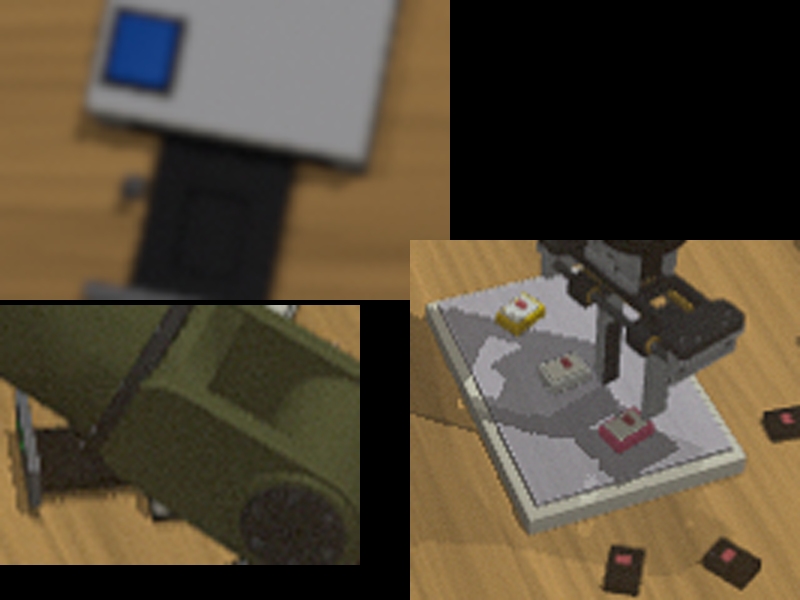

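Run:
```python
from fit import *
z=np.load('top3.npz');im,d=z['im'],z['d']
R=lambda p:np.array([[np.cos(p),-np.sin(p)],[np.sin(p),np.cos(p)]])
x0=np.array([.6495,.132]);yaw=-.187
P=cloud('top',np.ones_like(d,bool),d); L=(P[:,:2]-x0)@R(yaw)
m=(L[:,0]<-.09)&(L[:,0]>-.21)&(abs(L[:,1])<.1)&(P[:,2]>.035)
print('panel pts local x pct',np.percentile(L[m,0],[2,10,50,90,98]),'y',np.percentile(L[m,1],[2,50,98]),'z',np.percentile(P[m,2],[50,95]))
m=(L[:,0]<-.10)&(L[:,0]>-.165)&(abs(L[:,1])<.08)&(P[:,2]>.010)&(P[:,2]<.03)
print('tray y',np.percentile(L[m,1],[1,50,99]),np.median(P[m,2]))
for u,v in((226,217),(227,218),(226,218)): print((u,v),world('top',[[u,v]],d[v:v+1,u].astype(float)), (world('top',[[u,v]],d[v:v+1,u].astype(float))[0,:2]-x0)@R(yaw),im[v,u])
# recess darkness profile, rectified on z=.022: local frame, 0.5 mm grid
xs=np.arange(-.18,-.09,.0005);ys=np.arange(-.045,.045,.0005)
X,Y=np.meshgrid(xs,ys,indexing='ij');W=np.c_[X.ravel(),Y.ravel()]@R(yaw).T+x0
uv=proj('top',np.c_[W,np.full(len(W),.022)]).astype(np.float32).reshape(*X.shape,2)
g=cv2.remap(cv2.cvtColor(im,cv2.COLOR_BGR2GRAY),uv[...,0],uv[...,1],cv2.INTER_CUBIC)
big=cv2.resize(cv2.normalize(np.clip(g,15,60),None,0,255,cv2.NORM_MINMAX),None,fx=4,fy=4)
cv2.rectangle(big,(0,0),(1,1),255);cv2.imwrite('pics/rect.png',big[:600])
gx=g[:,60:120].astype(float).mean(1);gy=g[60:110].astype(float).mean(0)
print('x profile',list(zip(np.round(xs*1000,1)[::3],gx.round()[::3])))
print('y profile',list(zip(np.round(ys*1000,1)[::3],gy.round()[::3])))
r=nets.silhouettes('top','reader')
print([ (a['confidence'],a['extent'],a['region'].sum()) for a in r[:2]])
```

```text
panel pts local x pct [-0.1869 -0.1864 -0.1819 -0.1774 -0.1247] y [-0.0567  0.0001  0.0528] z [0.0504 0.0546]
tray y [-0.0391 -0.0012  0.0364] 0.022012205183055467
(226, 217) [[0.5359 0.1981 0.0388]] [-0.1239  0.0438] [58 59 61]
(227, 218) [[0.5337 0.1958 0.0352]] [-0.1257  0.0412] [50 55 61]
(226, 218) [[0.5337 0.1986 0.0349]] [-0.1261  0.0439] [50 53 56]
x profile [(np.float64(-180.0), np.float64(79.0)), (np.float64(-178.5), np.float64(77.0)), (np.float64(-177.0), np.float64(70.0)), (np.float64(-175.5), np.float64(58.0)), (np.float64(-174.0), np.float64(45.0)), (np.float64(-172.5), np.float64(34.0)), (np.float64(-171.0), np.float64(27.0)), (np.float64(-169.5), np.float64(25.0)), (np.float64(-168.0), np.float64(25.0)), (np.float64(-166.5), np.float64(24.0)), (np.float64(-165.0), np.float64(24.0)), (np.float64(-163.5), np.float64(23.0)), (np.float64(-162.0), np.float64(22.0)), (np.float64(-160.5), np.float64(22.0)), (np.float64(-159.0), np.float64(22.0)), (np.float64(-157.5), np.float64(23.0)), (np.float64(-156.0), np.float64(23.0)), (np.float64(-154.5), np.float64(24.0)), (np.float6
[... 3326 characters left out ...]
(np.float64(19.5), np.float64(22.0)), (np.float64(21.0), np.float64(23.0)), (np.float64(22.5), np.float64(24.0)), (np.float64(24.0), np.float64(24.0)), (np.float64(25.5), np.float64(23.0)), (np.float64(27.0), np.float64(23.0)), (np.float64(28.5), np.float64(23.0)), (np.float64(30.0), np.float64(24.0)), (np.float64(31.5), np.float64(24.0)), (np.float64(33.0), np.float64(28.0)), (np.float64(34.5), np.float64(36.0)), (np.float64(36.0), np.float64(49.0)), (np.float64(37.5), np.float64(63.0)), (np.float64(39.0), np.float64(76.0)), (np.float64(40.5), np.float64(84.0)), (np.float64(42.0), np.float64(86.0)), (np.float64(43.5), np.float64(86.0))]
[(0.73, [216.4, 135.0, 285.1, 247.2], np.int64(5036))]
```

View pics/rect.png

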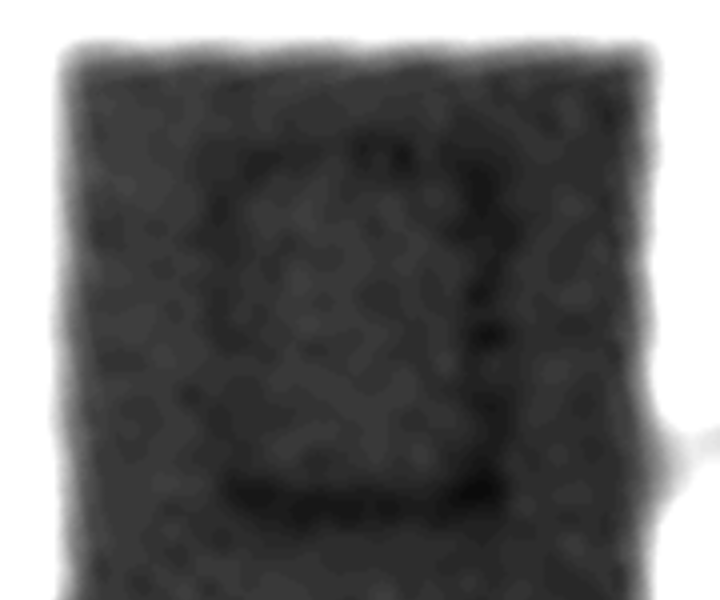

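Call:
{"method": "carry_out", "body": {
  "commands": [0,0,0.2,-1.5,0,0,0,0,0,0.2,-3,0,0,0,0,0,0.2,-4.3,0,0,0,0,0,0.2,-4.3,0,0,0,0,0,0.2,-4.3,0,0,0,1,0,0.2,-4.3,0,0,0,1,0,0.2,-4.3,0,0,0,1,0,0.2,-4.3,0,0,0,1,0,0.2,-4.3,0,0,0,1,0,0.2,-4.3,0,0,0,1,0,0.2,-4.3,0,0,0],
  "force": 10
}}

```text
time_s: 6.8
ee_pos: [0.5013, -0.3273, 0.0353]
eef_rot: [3.14, -0.002, -1.246]
force: [-0.4, 0.6, 6.4]
grip_width: 0.0278
```

Run:
```python
from h import *
for c in('top','side'):
    im,d=viewer.camera(c);np.savez(c+'4.npz',im=im,d=d)
o=ctrl.get_obs();print(o['force'],o['moment'],o['ee_pos'],o['eef_rot'],o['grip_width'])
cv2.imwrite('pics/chk4.png',cv2.resize(im[250:320,260:340],None,fx=7,fy=7,interpolation=cv2.INTER_CUBIC))
```

```text
[-1.2693  1.2107  5.903 ] [ 0.1268  0.1324 -0.0026] [ 0.5013 -0.3273  0.0353] [ 3.1396 -0.0022 -1.2463] 0.027684198162941816
```

View pics/chk4.png

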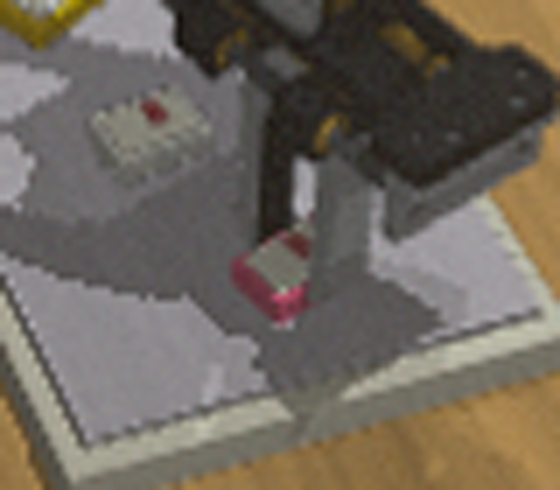

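Call:
{"method": "carry_out", "body": {
  "commands": [1,0,0,0.5,0,0,0,1,0,0,1.5,0,0,0,1,0,0,3.5,0,0,0,1,0,0,6,0,0,0,1,0,0,9,0,0,0,1,0,4,9,0,0,-0.1,1,0,8,9,0,0,-0.2,1,0,12,9,0,0,-0.3,1,0.2,16,9,0,0,-0.4,1,0.4,20,9,0,0,-0.5,1,0.6,24,9,0,0,-0.51,1,0.8,28,9,0,0,-0.51]
}}

```text
time_s: 7.9
ee_pos: [0.5091, -0.0455, 0.1263]
eef_rot: [3.141, -0.002, -1.758]
force: [0.2, -0.1, 0.7]
grip_width: 0.0275
```

Call:
{"method": "carry_out", "body": {
  "commands": [1,0,4,0,0,0,0,1,0.1,8,0,0,0,0,1,0.2,12,0,0,0,0,1,0.3,16,0,0,0,0,1,0.4,19,0,0,0,0,1,0.4,20.2,-1,0,0,0,1,0.4,20.2,-3,0,0,0,1,0.4,20.2,-4.5,0,0,0,1,0.4,20.2,-4.5,0,0,0,1,0.4,20.2,-4.5,0,0,0]
}}

```text
time_s: 8.73
ee_pos: [0.5129, 0.156, 0.0812]
eef_rot: [3.139, -0.003, -1.758]
force: [0.4, -0.9, -0.0]
grip_width: 0.0277
```

Run:
```python
from fit import *
D={}
for c in('top','side'):
    im,d=viewer.camera(c);np.savez(c+'5.npz',im=im,d=d);D[c]=im
o=ctrl.get_obs();print(o['force'],o['ee_pos'],o['eef_rot'],o['grip_width'])
print({c:proj(c,[.5127,.1569,.08])for c in D})
f=lambda x,k:cv2.resize(x,None,fx=k,fy=k,interpolation=cv2.INTER_CUBIC)
p={c:proj(c,[.5127,.1569,.06])[0].astype(int) for c in D}
o=np.hstack([f(D[c][p[c][1]-40:p[c][1]+40,p[c][0]-33:p[c][0]+33],6) for c in D]);cv2.imwrite('pics/chk5.png',o);print(p,o.shape)
```

```text
[-0.4382 -0.4964 -0.271 ] [0.5136 0.1562 0.0824] [-3.1414 -0.0017 -1.7584] 0.027938052421144544
{'top': array([[239.7772, 223.9246]]), 'side': array([[248.8666, 171.5142]])}
{'top': array([240, 224]), 'side': array([248, 176])} (480, 792, 3)
```

View pics/chk5.png

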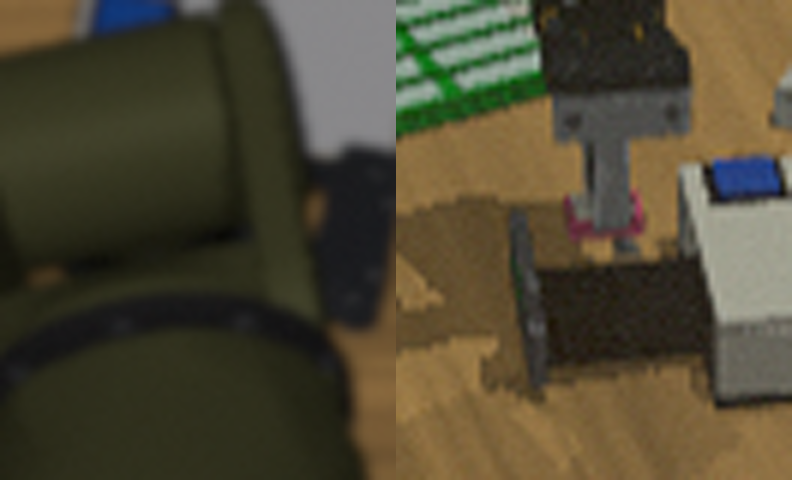

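Run:
```python
from fit import *
im=np.load('side5.npz')['im'];h=cv2.cvtColor(im,cv2.COLOR_BGR2HSV)
e=np.array([.5136,.1562,.0824])
def pk(s):
    m=((h[...,1]>s)&((h[...,0]>150)|(h[...,0]<3)));w=np.zeros_like(m);w[158:182,238:262]=1;return m&w
for s in(60,90):
    v,u=np.nonzero(pk(s));print(s,len(u),'cols',u.min()-.5,u.max()+.5,'rows',v.min()-.5,v.max()+.5)
for s in range(164,176):print(s,np.nonzero(pk(70)[s])[0])
for a in(-.003,0,.003):
  for dz in(-.0055,):
    yaw=e_y=-1.7584+np.pi/2
    c=e[:2]+a*np.array([np.cos(yaw),np.sin(yaw)])
    q=proj('side',box(*c,yaw,0,0,.04,.028,e[2]+dz,e[2]+dz+.012));print(a,'extent',q.min(0),q.max(0)); print(q.round(1).tolist()) if a==0 else 0
# recess/tray: panel in this image
for X in ([-.187,-.057,.05],[-.187,.057,.05],[-.187,-.057,.01]):
    y=-.187;w=np.array([[np.cos(y),-np.sin(y)],[np.sin(y),np.cos(y)]])@X[:2]+[.6495,.132];print(X,proj('side',[*w,X[2]]))
```

```text
60 33 cols 242.5 255.5 rows 167.5 175.5
90 27 cols 242.5 255.5 rows 167.5 175.5
164 []
165 []
166 []
167 []
168 [254]
169 [243 254 255]
170 [243 255]
171 [243 255]
172 [244 254 255]
173 [244 245 246 247 254 255]
174 [244 245 246 247 250 251 252 253 254 255]
175 [244 245 252]
-0.003 extent [241.5268 166.4621] [255.0296 175.3978]
0 extent [242.4567 166.392 ] [255.9625 175.3247]
[[243.5, 175.3], [242.5, 170.4], [256.0, 174.4], [254.8, 169.5], [243.4, 172.2], [242.5, 167.3], [255.9, 171.2], [254.8, 166.4]]
0.003 extent [243.3863 166.3219] [256.8951 175.2515]
[-0.187, -0.057, 0.05] [[235.9595 190.5391]]
[-0.187, 0.057, 0.05] [[232.5449 170.359 ]]
[-0.187, -0.057, 0.01] [[236.3226 200.648 ]]
```

Call:
{"method": "carry_out", "body": {
  "commands": [1,0,0.1,-1.5,0,0,0,1,0,0.1,-3,0,0,0,1,0,0.1,-4.4,0,0,0,1,0,0.1,-5,0,0,0,1,0,0.1,-5.2,0,0,0,1,0,0.1,-5.2,0,0,0,1,0,0.1,-5.2,0,0,0]
}}

```text
time_s: 9.42
ee_pos: [0.5142, 0.1572, 0.0314]
eef_rot: [-3.14, -0.001, -1.759]
force: [-0.3, -0.5, -0.4]
grip_width: 0.0275
```

Call:
{"method": "carry_out", "body": {
  "commands": [1,-0.1,0,-0.2,0,0,0,1,-0.1,0,-0.3,0,0,0,1,-0.1,0,-0.4,0,0,0,1,-0.1,0,-0.5,0,0,0,1,-0.1,0,-0.5,0,0,0,1,-0.1,0,-0.5,0,0,0]
}}

```text
time_s: 9.92
ee_pos: [0.5132, 0.1572, 0.0264]
eef_rot: [-3.14, -0.001, -1.759]
force: [-0.1, 0.7, -0.2]
grip_width: 0.028
```

Call:
{"method": "carry_out", "body": {
  "commands": [1,0,0,-0.1,0,0,0,1,0,0,-0.15,0,0,0,1,0,0,-0.2,0,0,0,1,0,0,-0.25,0,0,0,1,0,0,-0.25,0,0,0]
}}

```text
time_s: 10.33
ee_pos: [0.5139, 0.1571, 0.0251]
eef_rot: [-3.139, -0.001, -1.758]
force: [-3.0, -1.7, 12.8]
grip_width: 0.0277
```

Call:
{"method": "carry_out", "body": {
  "commands": [1,-0.05,0,0.05,0,0,0,1,-0.05,0,0.05,0,0,0]
}}

```text
time_s: 10.5
ee_pos: [0.5136, 0.1571, 0.0259]
eef_rot: [-3.138, -0.001, -1.759]
force: [-0.4, -0.1, -0.2]
grip_width: 0.0278
```

Call:
{"method": "carry_out", "body": {
  "commands": [0.3,0,0,0,0,0,0,0.2,0,0,0,0,0,0,0.1,0,0,0,0,0,0,0.1,0,0,0,0,0,0,0.1,0,0,0,0,0,0,0.1,0,0,1,0,0,0,0.1,0,0,3,0,0,0,0.1,0,0,6,0,0,0,0.1,0,0,10,0,0,0,0.1,-2,-3,12,0,0,0,0.1,-5,-7,12,0,0,0,0.1,-8,-11,12,0,0,0]
}}

```text
time_s: 11.5
ee_pos: [0.443, 0.0598, 0.1475]
eef_rot: [-3.135, 0.0, -1.757]
force: [0.7, -1.5, -0.0]
grip_width: 0.0424
```

Run:
```python
from fit import *
D={}
for c in('top','side'):
    im,d=viewer.camera(c);np.savez(c+'6.npz',im=im,d=d);D[c]=im
o=ctrl.get_obs();print(o['force'],o['ee_pos'],o['eef_rot'],o['grip_width'])
f=lambda x,k:cv2.resize(x,None,fx=k,fy=k,interpolation=cv2.INTER_CUBIC)
p={c:proj(c,[.5127,.1569,.02])[0].astype(int) for c in D}
o=np.hstack([f(D[c][p[c][1]-40:p[c][1]+40,p[c][0]-33:p[c][0]+33],6) for c in D]);cv2.imwrite('pics/chk6.png',o);print(p)
```

```text
[ 0.6074 -0.3925  0.8282] [0.4411 0.0578 0.1467] [-3.1377 -0.001  -1.7612] 0.042381743566946926
{'top': array([241, 226]), 'side': array([249, 186])}
```

View pics/chk6.png

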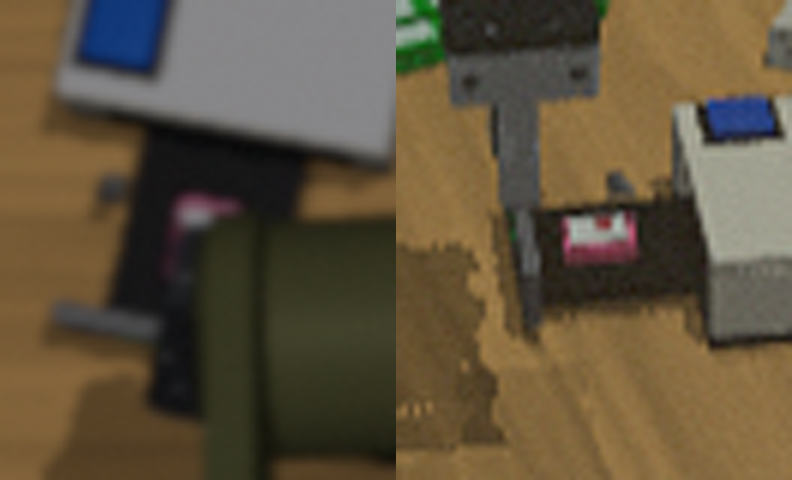

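Call:
{"method": "carry_out", "body": {
  "commands": [1,-2.1,3,0,0,0,0,1,-2.1,6,0,0,0,0,1,-2.1,9,0,0,0,0,1,-2.1,11.6,0,0,0,0,1,-2.1,11.6,-3,0,0,0,1,-2.1,11.6,-6,0,0,0,1,-2.1,11.6,-9,0,0,0,1,-2.1,11.6,-11.5,0,0,0,1,-2.1,11.6,-11.5,0,0,0]
}}

```text
time_s: 12.35
ee_pos: [0.4181, 0.1735, 0.0284]
eef_rot: [3.14, -0.004, -1.761]
force: [-0.9, 0.1, -0.4]
grip_width: 0.0005
```

Run:
```python
from fit import *
D={}
for c in('top','side'):
    im,d=viewer.camera(c);np.savez(c+'7.npz',im=im,d=d);D[c]=im
o=ctrl.get_obs();print(o['force'],o['ee_pos'],o['eef_rot'],o['grip_width'])
M={c:pinkmask(D[c],(r[0],r[1],r[2],r[3]),s) for c,r,s in(('top',(225,205,262,245),60),('side',(238,172,264,198),60))}
print({c:m.sum() for c,m in M.items()})
for z in(.018,.022):
  for cs in(['top'],['side'],['top','side']):
    print(z,cs,*fit({c:M[c] for c in cs},BLOCK(z),[.5127,.1569,-.187]))
f=lambda x,k:cv2.resize(x,None,fx=k,fy=k,interpolation=cv2.INTER_CUBIC)
p={c:proj(c,[.5,.1569,.02])[0].astype(int) for c in D}
o=np.hstack([f(D[c][p[c][1]-40:p[c][1]+40,p[c][0]-33:p[c][0]+33],6) for c in D]);cv2.imwrite('pics/chk7.png',o)
```

```text
[-0.187   0.9358  0.585 ] [0.4203 0.1741 0.0324] [-3.1383 -0.0012 -1.761 ] 0.0006547329410813325
{'top': np.float32(129.0), 'side': np.float32(76.0)}
0.018 ['top'] [ 0.517   0.1527 -0.0994] 1.0637112855911255
0.018 ['side'] [ 0.513   0.1578 -0.2288] 0.47964638471603394
0.018 ['top', 'side'] [ 0.5136  0.1545 -0.1613] 0.8809462189674377
0.022 ['top'] [ 0.5162  0.1526 -0.1396] 1.0646802186965942
0.022 ['side'] [ 0.5118  0.1528 -0.2749] 0.4806743562221527
0.022 ['top', 'side'] [ 0.5126  0.1528 -0.1968] 0.8324806690216064
```

View pics/chk7.png

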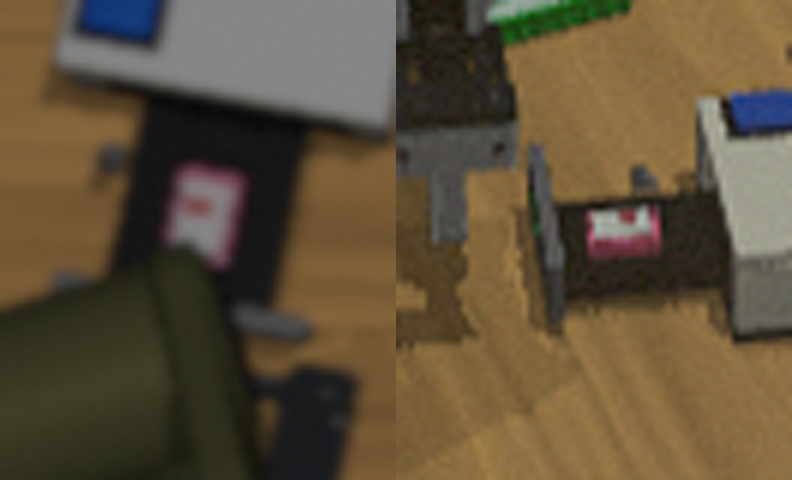

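Run:
```python
from fit import *
for c,k in(('top',7),('top',6),('side',7)):
    z=np.load(f'{c}{k}.npz');P=cloud(c,np.ones(z['d'].shape,bool),z['d'])
    R=np.array([[np.cos(-.187),-np.sin(-.187)],[np.sin(-.187),np.cos(-.187)]]);L=(P[:,:2]-[.5127,.1569])@R
    m=(abs(L[:,0])<.014)&(abs(L[:,1])<.010)&(P[:,2]<.06)
    A=np.c_[L[m],np.ones(m.sum())];q=np.linalg.lstsq(A,P[m,2],rcond=None)[0]
    t=(abs(L[:,0])<.03)&(abs(L[:,1])<.035)&((abs(L[:,0])>.025)|(abs(L[:,1])>.02))&(P[:,2]<.03)
    print(c,k,m.sum(),'top z',np.median(P[m,2]),'plane',q,'tray z',np.median(P[t,2]))
h=cv2.cvtColor(np.load('top7.npz')['im'],cv2.COLOR_BGR2HSV)
m=((h[...,1]>25)&(h[...,0]>155));v,u=np.nonzero(m[205:245,225:262]);W=world('top',np.c_[u+225,v+205],z=.030)[:,:2]
L=(W-[.5127,.1569])@R;print('pink local extents x',np.percentile(L[:,0],[1,99]),'y',np.percentile(L[:,1],[1,99]))
```

```text
top 7 77 top z 0.03393139822843949 plane [-0.0227 -0.0405  0.0341] tray z 0.023299205186497973
top 6 9 top z 0.03351711863170359 plane [-0.1399 -0.3734  0.0373] tray z 0.02306651056256115
side 7 34 top z 0.032373049764915285 plane [-0.0276  0.2176  0.0315] tray z 0.020240390459946966
pink local extents x [-0.024  0.045] y [-0.0244  0.021 ]
```

Call:
{"method": "carry_out", "body": {
  "commands": [1,1,-0.19,0,0,0,0,1,1.97,-0.37,0,0,0,0,1,2.75,-0.52,0,0,0,0,1,3.1,-0.59,0,0,0,0,1,3.24,-0.61,0,0,0,0,1,3.34,-0.63,0,0,0,0,1,3.44,-0.65,0,0,0,0,1,3.54,-0.67,0,0,0,0,1,3.64,-0.69,0,0,0,0,1,3.74,-0.71,0,0,0,0,1,3.83,-0.725,0,0,0,0,1,3.93,-0.74,0,0,0,0]
}}

```text
time_s: 13.45
ee_pos: [0.4595, 0.1667, 0.0324]
eef_rot: [-3.139, -0.001, -1.761]
force: [-2.7, 0.1, 1.9]
grip_width: 0.0006
```

Call:
{"method": "carry_out", "body": {
  "commands": [1,0.2,-0.04,0,0,0,0,1,0.49,-0.09,0,0,0,0,1,0.88,-0.17,0,0,0,0,1,1.38,-0.26,0,0,0,0,1,1.97,-0.37,0,0,0,0,1,2.56,-0.48,0,0,0,0,1,3.15,-0.6,0,0,0,0,1,3.74,-0.71,0,0,0,0,1,4.33,-0.82,0,0,0,0,1,4.8,-0.91,0,0,0,0,1,5.2,-0.98,0,0,0,0,1,5.4,-1.02,0,0,0,0]
}}

```text
time_s: 14.45
ee_pos: [0.514, 0.1565, 0.0323]
eef_rot: [-3.139, -0.001, -1.761]
force: [-6.7, 3.9, 5.3]
grip_width: 0.0005
```

Call:
{"method": "carry_out", "body": {
  "commands": [1,0.2,0,0.05,0,0,0,1,0.5,-0.05,0.1,0,0,0,1,0.8,-0.11,0.1,0,0,0,1,1.1,-0.16,0.1,0,0,0,1,1.3,-0.2,0.1,0,0,0,1,1.5,-0.24,0.1,0,0,0,1,1.6,-0.26,0.1,0,0,0,1,1.7,-0.28,0.1,0,0,0]
}}

```text
time_s: 15.12
ee_pos: [0.5304, 0.1536, 0.0325]
eef_rot: [3.141, -0.002, -1.761]
force: [-8.5, 0.7, -1.1]
grip_width: 0.0008
```

Call:
{"method": "carry_out", "body": {
  "commands": [1,0.1,-0.02,0,0,0,0,1,0.2,-0.04,0,0,0,0,1,0.3,-0.06,0,0,0,0,1,0.4,-0.08,0,0,0,0,1,0.5,-0.09,0,0,0,0,1,0.6,-0.11,0,0,0,0,1,0.7,-0.13,0,0,0,0]
}}

```text
time_s: 15.7
ee_pos: [0.5363, 0.1523, 0.0321]
eef_rot: [3.137, -0.003, -1.761]
force: [-13.3, 1.8, 6.9]
grip_width: 0.0012
```

Call:
{"method": "carry_out", "body": {
  "commands": [1,0,0.02,0.08,0,0,0,1,0.05,0,0.1,0,0,0,1,0.1,-0.01,0.1,0,0,0]
}}

```text
time_s: 15.95
ee_pos: [0.5359, 0.1523, 0.0322]
eef_rot: [3.133, -0.004, -1.761]
force: [-15.4, 4.3, 4.3]
grip_width: 0.0005
```

Run:
```python
from fit import *
o=ctrl.get_obs();print(o['force'],o['moment'],o['ee_pos'],o['eef_rot'])
D={}
for c in('side','top'):
    im,d=viewer.camera(c);np.savez(c+'8.npz',im=im,d=d);D[c]=im
o=ctrl.get_obs();print(o['force'],o['moment'],o['ee_pos'],o['eef_rot'])
f=lambda x,k:cv2.resize(x,None,fx=k,fy=k,interpolation=cv2.INTER_CUBIC)
a=np.load('side0.npz')['im']
cv2.imwrite('pics/chk8.png',np.hstack([f(i[150:215,245:310],6) for i in(a,D['side'])]))
for sl in(.0015,.004,.008): 
  y=-.187;R=np.array([[np.cos(y),-np.sin(y)],[np.sin(y),np.cos(y)]])
  print(sl,[proj('side',[*(R@[-.102-sl,-.057]+[.6495,.132]),z])[0] for z in(.05,.01)])
```

```text
[-15.4448   4.2958   4.2689] [0.8244 2.7829 0.051 ] [0.5359 0.1523 0.0322] [ 3.133  -0.0038 -1.7609]
[-10.9677   3.8414   1.5724] [0.7116 1.95   0.0561] [0.5362 0.1523 0.0322] [ 3.1337 -0.0037 -1.761 ]
0.0015 [array([262.2744, 188.39  ]), array([262.259 , 198.4682])]
0.004 [array([261.4912, 188.4539]), array([261.4869, 198.5331])]
0.008 [array([260.2373, 188.5561]), array([260.251, 198.637])]
```

View pics/chk8.png

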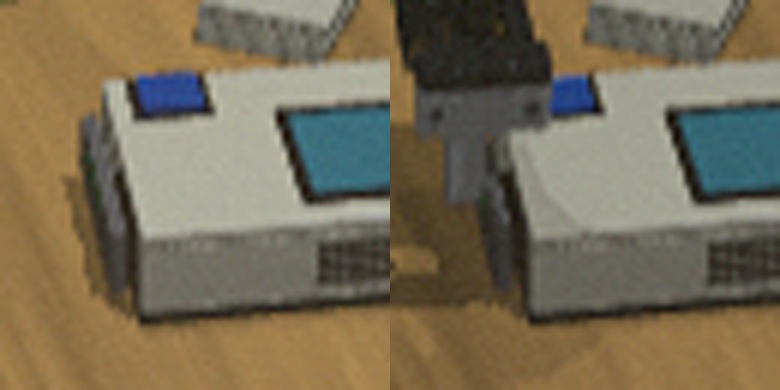

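Call:
{"method": "carry_out", "body": {
  "commands": [1,0.05,0.02,0.02,0,0,0,1,0.08,0.01,0.02,0,0,0,1,0.08,0.01,0.02,0,0,0]
}}

```text
time_s: 16.3
ee_pos: [0.5362, 0.1524, 0.0321]
eef_rot: [3.131, -0.004, -1.761]
force: [-11.2, 2.1, 4.7]
grip_width: 0.0003
```

Call:
{"method": "carry_out", "body": {
  "commands": [1,0.08,0.0,0.03,0,0,0,1,0.11,-0.01,0.03,0,0,0,1,0.13,-0.02,0.03,0,0,0,1,0.13,-0.02,0.03,0,0,0]
}}

```text
time_s: 16.63
ee_pos: [0.5364, 0.1523, 0.0321]
eef_rot: [3.127, -0.005, -1.761]
force: [-14.3, 3.0, 8.4]
grip_width: 0.0004
```

Run:
```python
from fit import *
im,d=viewer.camera('side');t,_=viewer.camera('top')
o=ctrl.get_obs();print(o['force'],o['ee_pos'],o['eef_rot'])
np.savez('side9.npz',im=im);np.savez('top9.npz',im=t)
for r in(186,190,194,197):
    for k in(0,8,9): print(r,k,cv2.cvtColor(np.load(f'side{k}.npz')['im'],cv2.COLOR_BGR2GRAY)[r,255:272])
f=lambda x,k:cv2.resize(x,None,fx=k,fy=k,interpolation=cv2.INTER_CUBIC)
a=np.load('top0.npz')['im']
cv2.imwrite('pics/chk9.png',np.hstack([f(i[170:235,212:277],6) for i in(a,t)]))
```

```text
[-13.5061   3.3441   8.7098] [0.5364 0.1523 0.0321] [ 3.1271 -0.0052 -1.7607]
186 0 [128 131  85  86  94  65  48  51  98  95  79  38  65 173 177 173 176]
186 8 [ 72  70  66  73  59  43  42  56  67  89  30  29  56 142 146 145 143]
186 9 [ 72  68  71  67  69  41  47  52  51  80  29  25  61 138 146 142 142]
190 0 [129 134 131 113  88  88  65  49  58  64  65  44  47  92 112 103 105]
190 8 [ 66  71  71  71  74  54  47  44  49  51  39  32  37  79 101  96  88]
190 9 [ 65  66  70  72  72  60  46  42  51  54  48  39  45  79 104  95  92]
194 0 [124 126 128 127  87  88  89  61  55  65  69  42  40  87 113 107 108]
194 8 [ 64  69  68  70  76  70  52  44  55  56  46  35  36  78 106 102  99]
194 9 [ 67  70  64  67  71  70  62  39  49  57  47  34  38  78 106  97  99]
197 0 [118 127 125 126 127  83  89  86  59  62  63  58  40  84 112 110 107]
197 8 [ 63  60  65  66  67  68  67  52  50  57  64  56  37  77 105  98 102]
197 9 [ 65  67  67  67  66  70  70  51  58  61  55  52  35  78 108 102  99]
```

View pics/chk9.png

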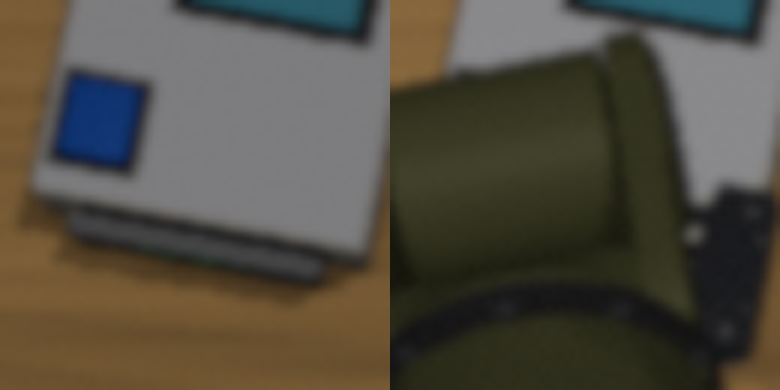

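Call:
{"method": "carry_out", "body": {
  "commands": [1,0.08,-0.01,0.1,0,-0.01,0,1,0.1,-0.01,0.15,0,-0.01,0,1,0.1,-0.01,0.15,0,-0.01,0]
}}

```text
time_s: 16.98
ee_pos: [0.536, 0.1523, 0.0323]
eef_rot: [3.133, -0.004, -1.761]
force: [-9.2, 4.3, -2.7]
grip_width: 0.0005
```

Call:
{"method": "carry_out", "body": {
  "commands": [1,0.12,0.01,0.08,0,-0.01,0,1,0.16,0,0.12,0,-0.01,0,1,0.18,0,0.14,0,-0.01,0,1,0.18,0,0.14,0,-0.01,0]
}}

```text
time_s: 17.32
ee_pos: [0.5362, 0.1523, 0.0322]
eef_rot: [3.137, -0.004, -1.761]
force: [-12.1, 3.7, -3.1]
grip_width: 0.0005
```

Call:
{"method": "carry_out", "body": {
  "commands": [1,0.18,-0.01,0.12,0,-0.01,0,1,0.2,-0.01,0.12,0,-0.01,0,1,0.22,-0.02,0.12,0,-0.01,0,1,0.22,-0.02,0.12,0,-0.01,0]
}}

```text
time_s: 17.65
ee_pos: [0.5369, 0.1522, 0.0321]
eef_rot: [-3.141, -0.003, -1.761]
force: [-10.9, 4.3, -1.5]
grip_width: 0.0005
```

Moved 0.7 mm and the force fell slightly; continue in the same way.

Call:
{"method": "carry_out", "body": {
  "commands": [1,0.18,-0.01,0.1,0,0,0,1,0.2,-0.01,0.1,0,0,0,1,0.22,-0.02,0.1,0,0,0,1,0.22,-0.02,0.1,0,0,0]
}}

```text
time_s: 17.98
ee_pos: [0.5382, 0.152, 0.0322]
eef_rot: [3.139, -0.004, -1.761]
force: [-8.4, 2.8, -1.8]
grip_width: 0.0004
```

Call:
{"method": "carry_out", "body": {
  "commands": [1,0.15,-0.02,0.06,0,0,0,1,0.18,-0.02,0.08,0,0,0,1,0.2,-0.03,0.08,0,0,0,1,0.2,-0.03,0.08,0,0,0]
}}

```text
time_s: 18.32
ee_pos: [0.5396, 0.1517, 0.0321]
eef_rot: [3.137, -0.004, -1.761]
force: [-6.6, 2.4, -0.7]
grip_width: 0.0004
```

Call:
{"method": "carry_out", "body": {
  "commands": [1,0.12,-0.02,0.04,0,0,0,1,0.15,-0.03,0.05,0,0,0,1,0.15,-0.03,0.05,0,0,0]
}}

```text
time_s: 18.57
ee_pos: [0.5403, 0.1516, 0.0321]
eef_rot: [3.134, -0.005, -1.76]
force: [-10.2, 4.2, 3.7]
grip_width: 0.0005
```

Call:
{"method": "carry_out", "body": {
  "commands": [1,0.14,-0.03,0.08,0,0,0,1,0.18,-0.03,0.1,0,0,0,1,0.2,-0.03,0.1,0,0,0]
}}

```text
time_s: 18.82
ee_pos: [0.5403, 0.1516, 0.0322]
eef_rot: [3.128, -0.006, -1.76]
force: [-18.6, 4.0, 6.1]
grip_width: 0.0003
```

Hard stop reached: the position no longer moves while the force rises. Back off gently.

Call:
{"method": "carry_out", "body": {
  "commands": [1,-0.05,0,0,0,0,0,1,-0.1,0.02,0,0,0,0,1,-0.2,0.04,0,0,0,0,1,-0.4,0.08,0,0,0,0,1,-1,0.19,0,0,0,0,1,-2,0.37,0,0,0,0,1,-5,0.9,0,0,0,0,1,-8,1.5,3,0,0,0,1,-11,0,7,0,0,0,1,-13,-4,10,0,0,0,1,-15,-8,12,0,0,0,1,-16,-12,12,0,0,0]
}}

```text
time_s: 19.82
ee_pos: [0.3883, 0.0555, 0.1492]
eef_rot: [3.132, -0.005, -1.758]
force: [1.2, -1.4, 0.1]
grip_width: 0.0007
```

Run:
```python
from fit import *
D={}
for c in('side','top'):
    im,d=viewer.camera(c);np.savez(c+'10.npz',im=im,d=d);D[c]=im
o=ctrl.get_obs();print(o['time_s'],o['force'],o['ee_pos'])
f=lambda x,k:cv2.resize(x,None,fx=k,fy=k,interpolation=cv2.INTER_CUBIC)
cv2.imwrite('pics/chk10.png',np.hstack([f(D['top'][170:235,212:277],6),f(D['side'][150:215,245:310],6)]))
for r in(186,190,194,197):
    for k in(0,10): print(r,k,cv2.cvtColor(np.load(f'side{k}.npz')['im'],cv2.COLOR_BGR2GRAY)[r,255:272])
for c in D:
    a,b=np.load(c+'0.npz')['im'],D[c]; e=(215,178,245,225) if c=='top' else (255,154,290,205)
    print(c,'mean abs diff near key+panel',np.abs(a[e[1]:e[3],e[0]:e[2]].astype(int)-b[e[1]:e[3],e[0]:e[2]]).mean())
```

```text
19.9167 [ 0.6575 -0.108  -0.856 ] [0.3883 0.0525 0.1485]
186 0 [128 131  85  86  94  65  48  51  98  95  79  38  65 173 177 173 176]
186 10 [118 118  74  80  85  54  44  47  86  88  70  32  60 156 161 158 159]
190 0 [129 134 131 113  88  88  65  49  58  64  65  44  47  92 112 103 105]
190 10 [119 119 117 101  73  78  55  46  47  55  59  43  41  83 104  96  90]
194 0 [124 126 128 127  87  88  89  61  55  65  69  42  40  87 113 107 108]
194 10 [113 114 114 119  74  83  82  54  51  57  59  44  42  76 107  95 101]
197 0 [118 127 125 126 127  83  89  86  59  62  63  58  40  84 112 110 107]
197 10 [110 111 113 113 114  77  84  78  58  55  60  48  44  78 105  98 102]
side mean abs diff near key+panel 11.462558356676004
top mean abs diff near key+panel 4.7555555555555555
```

View pics/chk10.png

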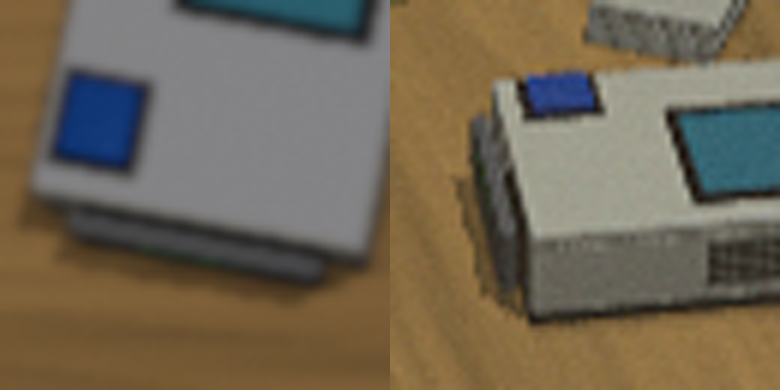

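The caddy stays latched, pixel for pixel where it was at the start. The key is up and the arm is clear, so I am handing in.

```bash
python3 -c "
from station import ticket; print(ticket.hand_in())"
```

```text
the job is handed in; nothing more can be done
None
```

The pink block is loaded, and the caddy has been pushed shut and is holding by itself. I handed the job in at about 20 s, and it gave no verdict.

**What I did:** I pressed the blue release at about 4.6 N and the caddy sprang out. I gripped the pink block across its 28 mm width, set it on the recess floor and let go. I then pushed the caddy to its hard stop and backed the arm away.

**Last checks:**
- **Caddy:** both cameras show its front panel at the same pixels as in the first, latched picture. The key looks up.
- **Arm:** it stands clear, with only noise on the force reading.
- **Block:** with the caddy still open, the wax top measured about 10.6 mm above the tray in the top camera, where 11 mm is expected when seated. It has been out of sight since the caddy closed.

**What fell short or disagreed:**
- **Block position fit:** the silhouette fit of the block in the recess failed because the arm hid part of it and the colour mask was poor. Seating therefore rests on that depth reading, a 12.8 N contact force when the block met the recess floor, and the pictures.
- **Side-camera depth:** it hinted at a slight block tilt, but on few, noisy points. The top camera showed the block flat within noise.
- **Push force:** the caddy caught near the latch ramp until I eased a sideways load. At the hard stop the wrist read 18.6 N along x, or about 20 N once the y and z parts are included. That is right at the 20 N limit, so I can't rule out that it was briefly exceeded.

I never touched the other objects on purpose, but I did not re-measure their positions at the end.

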